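# Gather the vials at the tab end of a lidded case, then open it on the light pad

### The arm

A 6-joint arm with a two-finger parallel gripper is mounted at the origin on a cart in front of the work surface, level with it; the furniture and walls round the work are solid. World frame = base frame: x ahead of the robot, y to its left, z up, the work surface at z = 0. Lengths are in m, angles in rad, forces in N, time in s.
With the tool pointing down it reaches from about 0.4 to 0.825 m from the base axis. Payload 7 kg.
Tool frame: the origin (TCP) lies on the centre line of the jaws, within the pads' length; the fingertips stand 19 mm ahead of it and the grasp point (between the pads) is the TCP; z points along the fingers, y is the line along which they close (so a half turn about z gives the same grasp; the last joint's range is limited). The gripper opens to 88 mm and grips with 3 to 60 N. Pads are 19 mm wide; open, the fingers measure 130 mm over their backs; the gripper's body (78 mm by 193 mm) begins 47 mm behind the grasp point.
Start: joints at [-0.981, 0.359, 0.012, 0, -1.224, -0.288], TCP at [0.201, -0.644, 0.246] pointing down, gripper open.
Joint ranges: [-3.07, 3.07], [-1.43, 2.12], [-1.02, 1.25], [-3.03, 1.67], [-3.05, -0], [-3.03, 3.03]. Speed limits (rad/s): [2.39, 2.39, 3.01, 3.14, 3.14, 3.14].

### API

Orientations are given as [roll, pitch, yaw] about the fixed x, y, z axes, in that order (R = Rz(yaw) Ry(pitch) Rx(roll)).
In Python, from station import arm, imaging, models gives the robot as it stands.
- The arm moves only by the tool play_rows, never from a script. Its arguments are lists of equal length, an entry for each row: "travel": the shift along the tool's x, y, z in units of 25 mm (1.0 is 25 mm), a list of three; "twist": the turn about the tool's z in units of 0.15 rad (1.0 is 0.15 rad). A call has 1 to 8 rows; each row shifts and turns the commanded pose from where the row before left it, along the tool's axes as they then stand; what a row does not reach is not made up. A row lasts 1/8 s, in which the tool goes at most 62.5 mm and 10.7 degrees, less where a joint would pass 70% of its speed; a pose out of reach is approached as far as the arm can. A call with a number of a shift or a turn outside -1 to 1 is refused whole. A call with a gripper value outside its range is refused whole. "fingers" is the opening, from 0 (shut) to 1 (fully open), set as the call begins (left out, the last holds). The fingers move at their own pace and stop on an object; "newtons" is the grip in N (left out, the last holds). Time passes only in rows, so rows that do not move let the fingers close. It gives the time, the measured TCP pose, the force, the opening and the grip force at its end, in the units of the state.
- arm.get_state(): the state, without advancing time (a new reading comes with each control period).
- imaging.grab_frame(name): name is "scene" or "top"; returns a dict with "pixels" (400x640x3 uint8, red, green, blue), "fx", "fy", "cx", "cy" (pixels), "distortion" ([k1, k2, p1, p2, k3] as OpenCV has them; the pictures are not rectified), "R" (3x3) and "t" (3): a world point X has camera coordinates R X + t. Camera axes: x right, y down, z forward; pixel columns grow to the right and rows downward; lengths in m; the calibration is good to about 2 mm. A picture is of the moment at which its call begins. There is no depth.
- arm.job_done(): hands the job in; it is judged then, once.
Trained networks look in the newest picture that a camera, given by its name, has taken for a name from the list of things; names that differ only in an ending like _2 or _b are one class to them, and where a whole thing is asked for, a point or a joint stands for the part that bears it (a point fixed in the world has none). Each returns a list of dicts, best first, with "confidence" (0 to 1); they miss things now and then, are a little off and sometimes report something else, mostly with a low value. They report only what shows in the picture. A call takes as long as a camera call. They do not tell look-alikes from the thing itself.
- models.boxes_of(name, camera): "extent" ([centre column, centre row, width, height] in pixels, round what is visible of it).
- models.silhouettes(name, camera): "pixels" (400x640 bool, what is visible of it) and "extent" ([centre column, centre row, width, height] in pixels, round what is visible of it).
The state is a dict: "t": time; "q": joint angles; "qd": joint speeds; "joint_efforts": joint torques, N m; "eef_pos": TCP position; "ee_rot": TCP orientation; "force": force on the tool from outside, world axes, zero at the start; "moment": the same for the moment, N m; "width": finger opening in m; "gripper_force": force on a finger pad.
Only numpy, scipy, OpenCV 4.12 (cv2) and the standard library are available. Lean on these libraries where they do the work, as an engineer would, in place of code of your own. Each camera call takes 0.05 s, during which the arm holds its last target. There are 200 camera calls.

### The job

The long vial case leans on its sloping rest and its three vials have run to the low end. Keeping the loose lid on, pick the case up with the lid, tilt it so that all three vials roll over the ribs of its floor and gather at the end with the tab, and set it level, wholly on the light pad, still closed. Then lift the lid off and lay it, handle up and lengthwise, on the sloping rest where the case was; do not knock over or push aside the two jars and the big bottle, one of which stands on the pad.

Things in the scene. Friction and masses are not known exactly. Their poses are not given: they have to be found in the camera images.
- vial_case: Open-topped grey plastic case, 180 x 62 x 34 mm (x, y, z), walls and floor 3 mm, about 0.16 kg. Origin: centre of underside; z up out of the mouth, x lengthwise, tab at the +x end. Starts lidded on the sloping rest, plain end low against the ledge, tab end up, the vials in the low bay. Grip it across its 62 mm width; the jaws may overlap the lid's edge.
- case_lid: Loose clear lid, plate 180 x 61 x 5 mm over a plug 169 x 51 x 4 mm that sits in the case's mouth with 2 mm play; only its weight holds it. Origin: centre of the plug's underside, z up; plate z = 4 to 9 mm; handle bar along x at the centre, 64 mm long, 12 wide, z = 9 to 27 mm. Seated, its origin is 30 mm above the case's along the case's z. Ends alike. About 0.07 kg.
- vial0: Closed glass vial, a cylinder 22 mm in diameter and 52 mm long with a white cap, lying across the case in its low bay; origin at its centre, y along its axis; 0.03 kg. The vials are never handled directly. The three are alike.
- vial1: Second vial, like vial0, next to it.
- vial2: Third vial, like vial0.
- rest: Fixed bare-metal sloping rest on the bench. Origin: centre of its foot on the bench, z up, the slope rises along its +x, which points to the robot's left (yaw 1.1 to 2.0 rad). Foot plate 150 x 74 x 6 mm, two posts 44 mm wide.
- rest_face: Sloping plate of the rest, 190 x 50 x 4 mm, inclined 28 degrees. Origin: centre of its upper face, 75 mm above the bench; x up the slope, y level, z off the face. A ledge across its low end stands 12 mm off the face, inner side at x = -95 mm. Case and lid overhang the face by 6 mm at each side; things may slide down it to the ledge.
- light_pad: Fixed flat black light pad, 263 x 236 x 12 mm (x, y, z). Origin: centre of its underside on the bench. The squat jar stands on it towards its +y edge; the rest of it is free. Beside the work, to the left, stands a fixed tall microscope at about x 0.47 to 0.72, y 0.33 to 0.58 m: the arm starts beyond it and must draw in to pass it.
- tab_end (a point): Point (90, 0, 0) mm in the case's frame: underside, tab end. The tab: 36 mm wide, 13 mm long, z = 24 to 28 mm. Inside: a rib 1.6 mm high across the floor at x = -17.5 mm, which the vials pass only if the case tilts endwise over about 30 degrees, and a ramp rising 3 mm from x = 0 to a sharp drop at x = 18 mm. Some 40 degrees for 2 s sends all over it, and the step holds them once level.
- plain_end (a point): Point (-90, 0, 0) mm in the case's frame: underside, at the plain end, which has no tab.
- squat_jar: Bystander: squat round specimen jar, 63 mm in diameter, 39 mm high, standing on the light pad. Origin: centre of its underside. Leave it alone.
- tall_jar: Bystander: white round jar, 51 mm in diameter, 65 mm high, standing on the bench about 115 mm from the rest's middle on the robot's side. Origin: centre of its underside. Leave it alone.
- big_bottle: Bystander: round bottle, 87 mm in diameter, 166 mm high, standing on the bench about 165 mm behind the rest. Origin: centre of its underside. Leave it alone.
Mind the look-alikes: they are no part of the job. Leave any purple or red look-alike of the rest alone.

How it is judged:
On the way, in this order (a step that is already met when the one before it is completed fails the run):
1. all three vials are gathered at the tab end, past the step, with the lid still seated on the case (x of vial0 in the frame of vial_case between 0.021 and 0.087 m and x of vial1 in the frame of vial_case between 0.021 and 0.087 m and x of vial2 in the frame of vial_case between 0.021 and 0.087 m and z of vial0 in the frame of vial_case between 0.005 and 0.024 m and z of vial1 in the frame of vial_case between 0.005 and 0.024 m and z of vial2 in the frame of vial_case between 0.005 and 0.024 m and z of case_lid in the frame of vial_case below 0.034 m and horizontal distance between case_lid and vial_case below 0.04 m and angle between the z axis of case_lid and the z axis of vial_case, either way round below 0.05 rad), for 0.2 s.
2. the case stands level and wholly on the light pad, let go, lid seated, vials at the tab end (all of step 1 and angle between vial_case's own z axis and vertical below 0.06 rad and z of vial_case in the frame of light_pad below 0.018 m and x of tab_end in the frame of light_pad between -0.133 and 0.133 m and y of tab_end in the frame of light_pad between -0.12 and 0.12 m and x of plain_end in the frame of light_pad between -0.133 and 0.133 m and y of plain_end in the frame of light_pad between -0.12 and 0.12 m and contact force between the fingers and vial_case below 0.1 N and linear speed of vial_case below 0.02 m/s), for 0.2 s.
At the end, for the whole second after the job is handed in: Case level (3 deg), wholly on the light pad, all three vials inside it beyond the step at the tab end; lid still on the sloping face, handle up, flat on it (6 deg), lengthwise (10 deg), within 22 mm of its middle line and 30 mm below to 40 mm above its middle along the slope (angle between vial_case's own z axis and vertical below 0.06 rad and z of vial_case in the frame of light_pad below 0.018 m and x of tab_end in the frame of light_pad between -0.133 and 0.133 m and y of tab_end in the frame of light_pad between -0.12 and 0.12 m and x of plain_end in the frame of light_pad between -0.133 and 0.133 m and y of plain_end in the frame of light_pad between -0.12 and 0.12 m and x of vial0 in the frame of vial_case between 0.021 and 0.087 m and x of vial1 in the frame of vial_case between 0.021 and 0.087 m and x of vial2 in the frame of vial_case between 0.021 and 0.087 m and z of vial0 in the frame of vial_case between 0.005 and 0.024 m and z of vial1 in the frame of vial_case between 0.005 and 0.024 m and z of vial2 in the frame of vial_case between 0.005 and 0.024 m and z of case_lid in the frame of rest_face between -0.004 and 0.01 m and x of case_lid in the frame of rest_face between -0.03 and 0.04 m and y of case_lid in the frame of rest_face between -0.022 and 0.022 m and angle between the x axis of case_lid and the x axis of rest_face, either way round below 0.17 rad and angle between the z axis of case_lid and the z axis of rest_face, either way round below 0.1 rad and angle between case_lid's own z axis and vertical below 0.8 rad and contact force between case_lid and rest above 0.05 N and linear speed of each of case_lid, vial_case below 0.02 m/s); the robot touches nothing.
It fails at once if the lid comes off the case (lifts over 6 mm) while the case is not standing on the light pad (z of case_lid in the frame of vial_case above 0.036 m and not (angle between vial_case's own z axis and vertical below 0.06 rad and z of vial_case in the frame of light_pad below 0.018 m)).
It fails at once if a vial leaves the case (distance between any of vial0, vial1, vial2 and vial_case above 0.11 m).
It fails at once if the squat jar is shifted by more than 20 mm or tipped (distance of squat_jar from where it was at the start of the episode above 0.02 m or angle between squat_jar's own z axis and vertical above 0.4 rad).
It fails at once if the tall jar is shifted by more than 20 mm or tipped (distance of tall_jar from where it was at the start of the episode above 0.02 m or angle between tall_jar's own z axis and vertical above 0.4 rad).
It fails at once if the big bottle is shifted by more than 20 mm or tipped (distance of big_bottle from where it was at the start of the episode above 0.02 m or angle between big_bottle's own z axis and vertical above 0.4 rad).
It also fails if it takes over 64 s, if anything falls off the work surface, if the arm or the gripper's body presses on something with over 40 N, if the wrist force passes 120 N, or if a joint passes its speed limit or range.

## Working session

There is one attempt and no reset: what is moved stays moved. The work goes in short steps, Python scripts to look and compute and a tool call to move; the robot and the scene stay as the last step left them, time stands still between calls to the robot, and variables do not carry over. Pictures are saved under pics/ and viewed, at most 10 in all, crops included, and the job is handed in when it is done.

Besides the shell and the picture viewer there is one more tool, called after "Request:" as name(argument=value, ...), one argument or row to a line, values as JSON. play_rows: Moves the arm, as the interface text tells. Shifts and turns lie within -1 to 1; 1 stands for 25 mm of shift or 0.15 rad of turn. Its arguments: {"type":"object","properties":{"travel":{"type":"array","items":{"type":"array","items":{"type":"number"}}},"twist":{"type":"array","items":{"type":"number"}},"fingers":{"type":"number"},"newtons":{"type":"number"}},"required":["travel","twist"]}

```bash
ls; mkdir -p pics; python3 - <<'E'
from station import arm, imaging, models
import cv2, numpy as np, json
print(arm.get_state())
for c in ("scene","top"):
    f=imaging.grab_frame(c); cv2.imwrite(f"pics/{c}0.png",f["pixels"][:,:,::-1])
    print(c,{k:(np.round(v,4).tolist()) for k,v in f.items() if k!="pixels"})
    for n in ("vial_case","case_lid","rest","rest_face","light_pad","squat_jar","tall_jar","big_bottle","tab_end"):
        try: print(n,[(round(d["confidence"],2),np.round(d["extent"]).tolist()) for d in models.boxes_of(n,c)])
        except Exception as e: print(n,e)
E
```

```text
pics
{'t': 0.0, 'q': array([-9.80890089e-01,  3.59388858e-01,  1.10678778e-02, -3.70359793e-04,
       -1.22410298e+00, -2.88122144e-01]), 'qd': array([-0.00061497,  0.00181259, -0.00071796, -0.00019779,  0.00027067,
       -0.00035975]), 'joint_efforts': array([-1.25665880e-03, -5.82719100e+01,  2.93058980e+01,  6.99707687e+00,
        7.01944882e-03, -2.02169063e-04]), 'eef_pos': array([ 0.20048721, -0.6440576 ,  0.24462167]), 'ee_rot': array([ 3.13993317e+00, -1.28732643e-04, -2.83993458e+00]), 'force': array([-0.47406505, -0.54395608,  0.15461439]), 'moment': array([-0.0447321 , -0.02918476,  0.01977172]), 'gripper_force': 0.0, 'width': 0.08728848820204371}
scene {'fx': 490.6351, 'fy': 490.6351, 'cx': 322.4687, 'cy': 201.1365, 'distortion': [0.0473, 0.0, 0.0, 0.0, 0.0], 'R': [[-0.642, 0.7666, -0.013], [0.6599, 0.5439, -0.5183], [-0.3903, -0.3413, -0.8551]], 't': [0.5333, -0.2208, 1.6995]}
vial_case [(0.86, [288.0, 185.0, 51.0, 24.0])]
case_lid [(0.87, [285.0, 174.0, 46.0, 21.0])]
rest [(0.94, [236.0, 145.0, 49.0, 38.0]), (0.8, [357.0, 193.0, 54.0, 41.0]), (0.76, [293.0, 199.0, 46
[... 670 characters left out ...]
, -0.1075], [0.1078, 0.0124, -0.9941]], 't': [-0.1757, 0.598, 1.4535]}
vial_case [(0.74, [378.0, 200.0, 34.0, 24.0])]
case_lid [(0.87, [390.0, 198.0, 50.0, 26.0]), (0.3, [365.0, 200.0, 10.0, 19.0])]
rest [(0.85, [330.0, 250.0, 60.0, 24.0]), (0.67, [474.0, 209.0, 60.0, 26.0]), (0.66, [380.0, 209.0, 47.0, 12.0]), (0.55, [208.0, 215.0, 25.0, 20.0]), (0.3, [355.0, 201.0, 5.0, 12.0])]
rest_face [(0.91, [477.0, 205.0, 56.0, 21.0]), (0.71, [330.0, 248.0, 61.0, 20.0])]
light_pad [(0.94, [238.0, 228.0, 92.0, 100.0])]
squat_jar [(0.16, [390.0, 197.0, 53.0, 26.0])]
tall_jar []
big_bottle [(0.96, [371.0, 144.0, 35.0, 36.0])]
tab_end [(0.69, [371.0, 200.0, 26.0, 20.0]), (0.5, [210.0, 217.0, 26.0, 23.0])]
```

```bash
python3 - <<'E'
import cv2
for c,(x,y,w,h) in {"scene":(200,110,300,225),"top":(160,100,400,200)}.items():
    s=800//w if c=="top" else 800/300
    im=cv2.imread(f"pics/{c}0.png")[y:y+h,x:x+w]
    cv2.imwrite(f"pics/{c}0c.png",cv2.resize(im,None,fx=s,fy=s,interpolation=cv2.INTER_CUBIC))
E
```

```text
(no output)
```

View pics/scene0c.png

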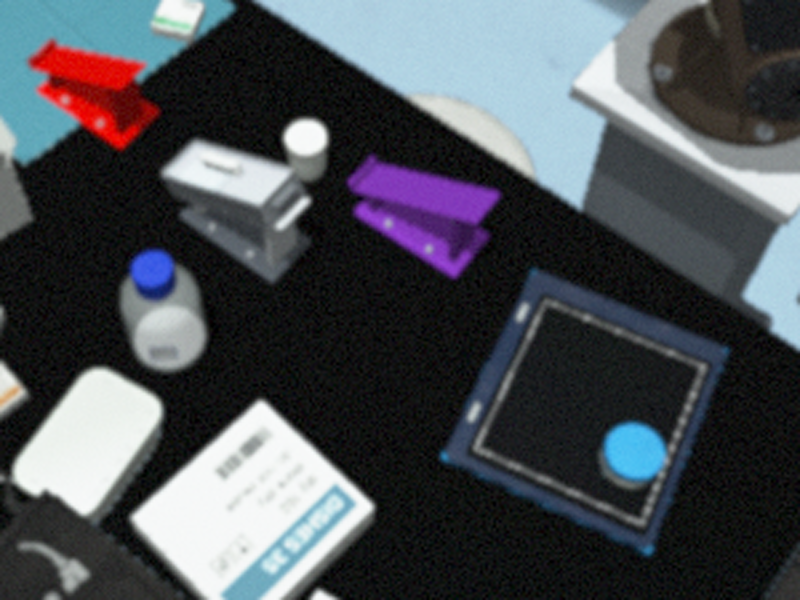

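View pics/top0c.png

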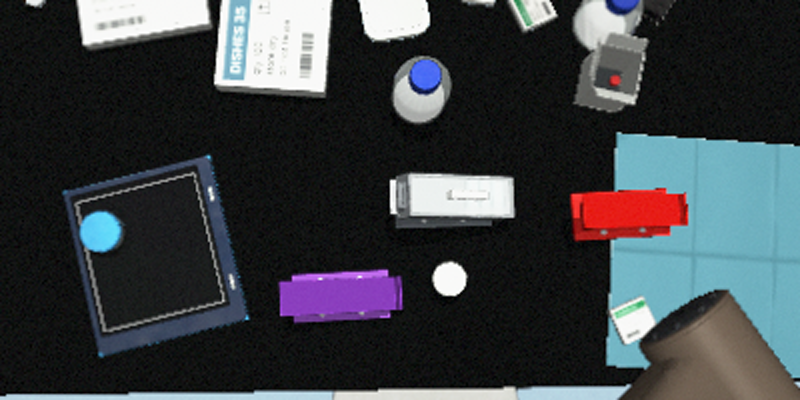

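The scene crop shows the white-lidded case on the grey rest: lid corners at about (193,140) and (305,165), tab at (292,212). The pad corners are at (535,268), (730,350), (648,552) and (444,457). In the top crop the case spans (397–514, 173–218) with the tab on the left. The pad is on the left, with the blue jar at (100,232).

```bash
cat > geo.py <<'E'
import numpy as np, cv2
from scipy.optimize import least_squares
from scipy.spatial.transform import Rotation as Ro
C={"scene":dict(f=490.6351,c=(322.4687,201.1365),k=0.0473),"top":dict(f=486.5476,c=(332.5432,198.4511),k=-0.0421)}
def load():
    import json; return json.load(open("cams.json"))
def proj(cam,X):
    K=np.array([[cam["fx"],0,cam["cx"]],[0,cam["fy"],cam["cy"]],[0,0,1]])
    R=np.array(cam["R"]);t=np.array(cam["t"])
    return cv2.projectPoints(np.asarray(X,float).reshape(-1,1,3),cv2.Rodrigues(R)[0],t,K,np.array(cam["distortion"]))[0][:,0]
E
python3 - <<'E'
from station import imaging
import json,numpy as np,cv2
d={}
for c in("scene","top"):
    f=imaging.grab_frame(c); d[c]={k:np.asarray(v).tolist() for k,v in f.items() if k!="pixels"}
json.dump(d,open("cams.json","w"))
from geo import *
cams=load()
pc=np.array([[208,156],[66,192],[100,355],[247,319]])/2+[160,100]
ps=np.array([[444,457],[648,552],[730,350],[535,268]])/(800/300)+[200,110]
L=np.array([[s*.1315,u*.118,.012] for s,u in((1,1),(-1,1),(-1,-1),(1,-1))])
best=None
for y0 in np.arange(8)*np.pi/4:
    def W(p): return np.c_[L[:,:2]@np.array([[np.cos(p[2]),np.sin(p[2])],[-np.sin(p[2]),np.cos(p[2])]])+p[:2],L[:,2]]
    r=least_squares(lambda p:np.r_[(proj(cams["top"],W(p))-pc).ravel(),(proj(cams["scene"],W(p))-ps).ravel()],[.5,.25,y0])
    if best is None or r.cost<best[0]-0.1: best=(r.cost,r.x)
    print(round(r.cost,2),r.x.round(4))
a=cv2.imread("pics/scene0.png")[155:220,255:330]; b=cv2.imread("pics/top0.png")[178:224,350:425]
def up(i):
    i=cv2.resize(i,None,fx=8,fy=8,interpolation=cv2.INTER_CUBIC)
    return i
cv2.imwrite("pics/cA.png",up(a)); cv2.imwrite("pics/cB.png",up(b))
E
```

```text
176.54 [ 0.5145  0.1111 -1.3478]
176.54 [ 0.5145  0.1111 -1.3478]
176.54 [ 0.5145  0.1111 -1.3478]
176.54 [0.5145 0.1111 4.9353]
176.54 [0.5145 0.1111 4.9353]
176.54 [0.5145 0.1111 4.9353]
176.54 [0.5145 0.1111 4.9353]
176.54 [0.5145 0.1111 4.9353]
```

View pics/cA.png

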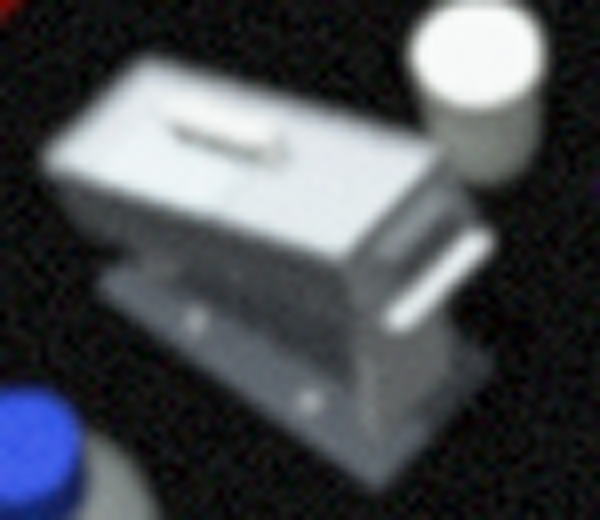

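View pics/cB.png

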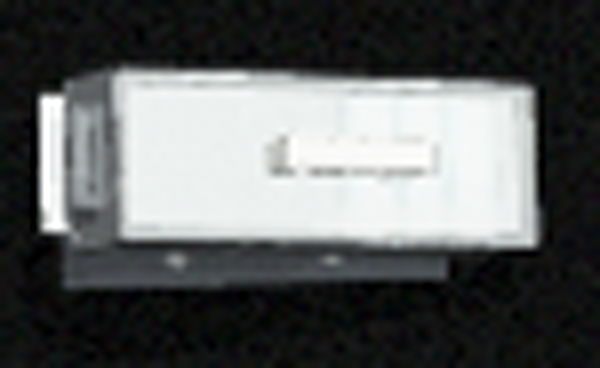

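```bash
python3 - <<'E'
from geo import *
cams=load()
def fit(name,model,obs,p0s):
    best=None
    for p0 in p0s:
        f=lambda p:np.concatenate([(proj(cams[c],model(p)[i])-np.asarray(o)).ravel() for i,(c,o) in enumerate(obs)])
        r=least_squares(f,p0,loss="soft_l1")
        if best is None or r.cost<best.cost: best=r
    print(name,best.x.round(4),"cost",round(best.cost,2)); print(f(best.x).round(1) if 0 else np.round(best.fun,1)); return best.x
def pl(p,L):
    return Ro.from_euler("z",p[2]).apply(L)+[p[0],p[1],0]
pc=np.array([[208,156],[66,192],[100,355],[247,319]])/2+[160,100]
ps=np.array([[444,457],[648,552],[730,350],[535,268]])/(800/300)+[200,110]
L=np.array([[.1315,-.118,.012],[.1315,.118,.012],[-.1315,.118,.012],[-.1315,-.118,.012]])
fit("pad",lambda p:[pl(p,L)]*2,[("top",pc),("scene",ps)],[[.5,.25,.2]])
def face(p,q): # face point -> world; p = x,y,yaw
    return Ro.from_euler("z",p[2]).apply(Ro.from_euler("y",-np.radians(28)).apply(q)+[0,0,.075])+[p[0],p[1],0]
hx,hy=.09,.0305
def lidc(p): # lid plate top corners, dy lateral, ordered tab-far.., case x offset -.005
    return face(p,np.array([[hx,-hy,.039],[-hx,-hy,.039],[-hx,hy,.039],[hx,hy,.039]])+[-.005,p[3],0])
foot=np.array([[-.075,-.037,.003],[.075,-.037,.003],[.075,.037,.003],[-.075,.037,.003]])
# rest +x -> world +y ; rest +y -> world -x
sA=lambda a:np.array(a)/8+[255,155]; sB=lambda a:np.array(a)/8+[350,178]
top=sB([(115,68),(535,85),(538,248),(118,240)])   # (+rx,far=+x world=-ry),(−rx,−ry),(−rx,+ry),(+rx,+ry)
sc=sA([(345,262),(42,160),(148,52),(443,152)])
ft=sA([(95,287),(378,492),(492,365)])
x=fit("rest+lid",lambda p:[lidc(p),lidc(p),pl(p,foot[:3]*[1,1,2])],[("top",top-.06),("scene",sc-.06),("scene",ft)],[[.55,-.1,1.57,0]])
np.save("rest.npy",x)
# jars
for n,o,z in (("tall",(450,279),.065),("squat",(101,231),.039),("bottle",(425,76),.166)):
    o=np.array(o)/2+[160,100]
    r=least_squares(lambda p:proj(cams["top"],[[p[0],p[1],z]])[0]-o,[.5,0]); print(n,r.x.round(4))
purple=np.array([[280,277],[390,270],[402,310],[280,318]])/2+[160,100]
for o in purple:
    r=least_squares(lambda p:proj(cams["top"],[[p[0],p[1],.09]])[0]-o,[.5,0]); print("purple~z.09",r.x.round(3))
E
```

```text
pad [0.5141 0.1121 0.2243] cost 5.31
[ 0.  -1.2 -2.4 -1.1 -1.6  0.3 -0.2 -0.  -1.1 -1.1  0.6 -0.3 -0.2 -0.9
 -0.3 -0.6]
rest+lid [ 0.5874 -0.3332  1.5798  0.0026] cost 3.19
[-0.5 -0.1 -1.1  0.  -0.6  0.  -0.1 -0.  -1.4 -1.3  0.1 -0.5 -0.2  0.8
 -0.1 -1.  -0.2 -0.  -0.5 -0.2  0.4 -0. ]
tall [ 0.4665 -0.3394]
squat [0.5486 0.1859]
bottle [ 0.7489 -0.303 ]
purple~z.09 [ 0.473 -0.09 ]
purple~z.09 [ 0.48 -0.25]
purple~z.09 [ 0.422 -0.266]
purple~z.09 [ 0.414 -0.09 ]
```

The case lies on the grey rest at (0.587, −0.333), yaw 1.58, and the pad is at (0.514, 0.112), yaw 0.224. The tool can only point down, so I'll tilt the case by pivoting it in a light grip with its tab end on the pad.

Request:
play_rows(
  travel=[
    [0,0,0],
    [0,0,0],
    [0,0,0],
    [0,0,0],
    [0,0,0],
    [0,0,0],
    [0,0,0],
    [0,0,0],
  ],
  twist=[-1,-1,-1,-1,-1,-1,-1,-1],
  fingers=1,
  newtons=20,
)

```text
t: 2.1
eef_pos: [0.2006, -0.6445, 0.2456]
ee_rot: [-3.142, -0.0, -1.635]
force: [-0.2, 1.0, -0.5]
width: 0.0878
gripper_force: 0.0
```

Request:
play_rows(
  travel=[
    [-0.7,-0.97,0],
    [-0.7,-0.97,0],
    [-0.7,-0.97,0],
    [-0.7,-0.97,0],
    [-0.7,-0.97,0],
    [-0.7,-0.97,0],
    [-0.7,-0.97,0],
    [-0.7,-0.97,0],
  ],
  twist=[-0.52,0,0,0,0,0,0,0],
)

```text
t: 3.1
eef_pos: [0.3954, -0.504, 0.2457]
ee_rot: [-3.141, -0.0, -1.562]
force: [0.4, 0.7, -0.6]
width: 0.0875
gripper_force: 0.0
```

Request:
play_rows(
  travel=[
    [-0.7,-0.97,0],
    [-0.7,-0.97,0],
    [-0.7,-0.97,0],
    [-0.7,-0.97,0],
    [-0.7,-0.97,0],
    [-0.7,-0.97,0],
    [-0.7,-0.97,0],
    [0,0,0],
  ],
  twist=[0,0,0,0,0,0,0,0],
)

```text
t: 4.1
eef_pos: [0.5647, -0.3794, 0.2451]
ee_rot: [3.141, 0.0, -1.56]
force: [-0.1, -0.1, -0.0]
width: 0.0876
gripper_force: 0.0
```

Request:
play_rows(
  travel=[
    [-0.75,-0.8,0],
    [0,0,0.9],
    [0,0,0.9],
    [0,0,0.9],
    [0,0,0.9],
    [0,0,0.9],
    [0,0,0.9],
    [0,0,0.63],
  ],
  twist=[0,0,0,0,0,0,0,0],
)

```text
t: 5.1
eef_pos: [0.5829, -0.3615, 0.0937]
ee_rot: [3.141, 0.0, -1.562]
force: [0.4, -0.0, 0.0]
width: 0.0874
gripper_force: 0.0
```

```bash
python3 - <<'E'
from station import imaging,arm
import cv2,numpy as np
f=imaging.grab_frame("scene")["pixels"][:,:,::-1][120:225,240:340]; g=imaging.grab_frame("top")["pixels"][:,:,::-1][150:230,340:440]
cv2.imwrite("pics/grip.png",np.vstack([cv2.resize(f,None,fx=3.2,fy=3.2),cv2.resize(g,None,fx=3.2,fy=3.2)])); s=arm.get_state(); print(s["eef_pos"],s["force"])
E
```

```text
[ 0.58218588 -0.36125426  0.09286789] [-0.22869227 -0.25798777  0.01136594]
```

View pics/grip.png

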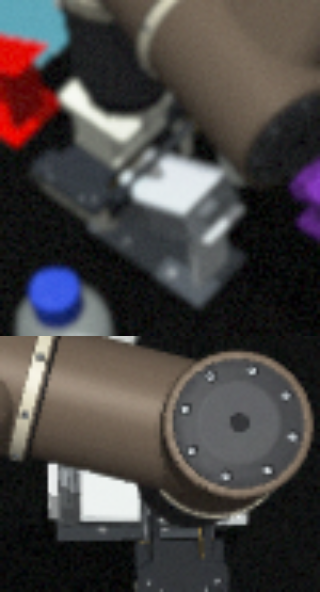

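The gripper straddles the case near its middle and touches nothing, so I'll close it.

Request:
play_rows(
  travel=[
    [0,0,0],
    [0,0,0],
    [0,0,0],
    [0,0,0],
    [0,0,0],
    [0,0,0],
  ],
  twist=[0,0,0,0,0,0],
  fingers=0,
  newtons=20,
)

```text
t: 5.95
eef_pos: [0.5838, -0.362, 0.0957]
ee_rot: [-3.14, -0.001, -1.562]
force: [-0.2, 0.7, 5.1]
width: 0.0619
gripper_force: 20.0
```

Request:
play_rows(
  travel=[
    [0,0,-0.2],
    [0,0,-0.4],
    [0,0,-0.6],
    [0,0,-0.8],
    [0,0,-1],
    [0,0,-1],
    [0,0,-1],
    [0,0,-1],
  ],
  twist=[0,0,0,0,0,0,0,0],
)

```text
t: 6.95
eef_pos: [0.5829, -0.3616, 0.2466]
ee_rot: [-3.141, -0.0, -1.562]
force: [0.7, 0.6, -3.1]
width: 0.062
gripper_force: 20.0
```

```bash
python3 - <<'E'
from station import imaging,arm
import cv2,numpy as np
f=imaging.grab_frame("scene")["pixels"][:,:,::-1][90:240,220:360]
cv2.imwrite("pics/lift.png",cv2.resize(f,None,fx=3.5,fy=3.5)); s=arm.get_state(); print(s["eef_pos"],s["force"],s["moment"])
E
```

```text
[ 0.58416817 -0.36256516  0.25080084] [ 1.63770056 -1.77502306  2.35789887] [-0.3463144  -0.21284604 -0.01341755]
```

View pics/lift.png

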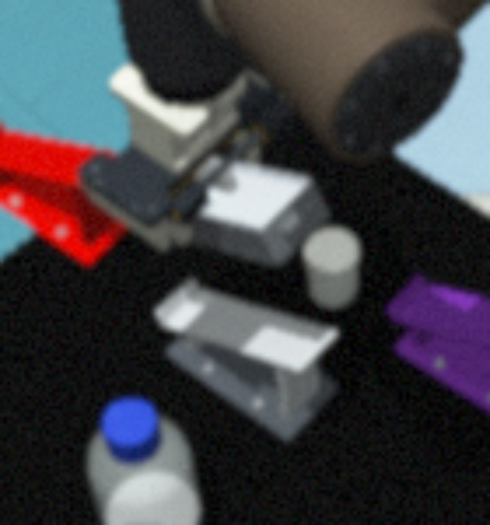

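The case is off the rest with its lid on and the rest is empty below it. Now I'll carry it to the pad.

Request:
play_rows(
  travel=[
    [-0.4,0.05,-0.3],
    [-0.8,0.1,-0.4],
    [-1,0.1,-0.5],
    [-1,0.1,0],
    [-1,0.1,0],
    [-1,0.1,0],
    [-1,0.1,0],
    [-1,0.1,0],
  ],
  twist=[0,0,0,0,0,0,0,0],
)

```text
t: 8.0
eef_pos: [0.5618, -0.1798, 0.2745]
ee_rot: [3.141, 0.0, -1.561]
force: [0.9, 0.5, -3.8]
width: 0.0623
gripper_force: 20.0
```

Request:
play_rows(
  travel=[
    [-1,0.1,0],
    [-1,0.1,0],
    [-1,0.1,0],
    [-1,0.1,0],
    [-1,0.1,0],
    [-1,0.12,0],
    [-1,0.1,0],
    [-1,0.1,0],
  ],
  twist=[0,0,0,0,0,0,0,0],
)

```text
t: 9.0
eef_pos: [0.5391, 0.0195, 0.2746]
ee_rot: [3.141, 0.0, -1.561]
force: [-0.5, 0.8, -3.0]
width: 0.062
gripper_force: 20.0
```

Request:
play_rows(
  travel=[
    [-1,0.1,0],
    [-0.7,0.1,0],
    [0,0,0],
    [0,0,0],
    [0,0,0],
    [0,0,0],
    [0,0,0],
    [0,0,0],
  ],
  twist=[0,0,-0.5,-1,-1,-1,-1,-1],
)

```text
t: 10.0
eef_pos: [0.5344, 0.0607, 0.2746]
ee_rot: [3.141, 0.0, -0.732]
force: [0.2, 0.8, -3.0]
width: 0.062
gripper_force: 20.0
```

Request:
play_rows(
  travel=[
    [0,0,0],
    [0,0,0],
    [0,0,0],
    [0,0,0],
    [0,0,0],
    [0,0,0],
    [0,0,0],
    [0,0,0],
  ],
  twist=[-1,-1,-1,-1,-1,-1,-0.4,0],
)

```text
t: 11.0
eef_pos: [0.5345, 0.0606, 0.2747]
ee_rot: [3.142, 0.0, 0.223]
force: [0.0, 0.7, -2.1]
width: 0.0617
gripper_force: 20.0
```

Request:
play_rows(
  travel=[
    [0,0,0.6],
    [0,0,1],
    [0,0,1],
    [0,0,1],
    [0,0,1],
    [0,0,1],
    [0,0,1],
    [0,0,0.7],
  ],
  twist=[0,0,0,0,0,0,0,0],
  newtons=12,
)

```text
t: 12.0
eef_pos: [0.5339, 0.06, 0.0901]
ee_rot: [3.141, 0.002, 0.222]
force: [0.6, -0.5, -3.9]
width: 0.0618
gripper_force: 12.0
```

Request:
play_rows(
  travel=[
    [0,0,0.2],
    [0,0,0.2],
    [0,0,0.2],
    [0,0,0.2],
    [0,0,0.2],
    [0,0,0.2],
    [0,0,0.2],
    [0,0,0],
  ],
  twist=[0,0,0,0,0,0,0,0],
)

```text
t: 13.0
eef_pos: [0.5353, 0.0605, 0.0568]
ee_rot: [-3.142, -0.0, 0.223]
force: [-0.5, 0.1, -2.8]
width: 0.0619
gripper_force: 12.0
```

```bash
python3 - <<'E'
from station import imaging,arm
import cv2,numpy as np
f=imaging.grab_frame("scene")["pixels"][:,:,::-1][170:330,340:500]
cv2.imwrite("pics/pad1.png",cv2.resize(f,None,fx=3.5,fy=3.5)); s=arm.get_state(); print(s["eef_pos"],s["force"],s["moment"])
E
```

```text
[0.53545731 0.06055512 0.05702035] [-0.57170498 -0.42267821 -2.52024198] [-0.12662858  0.13919807 -0.01716733]
```

View pics/pad1.png

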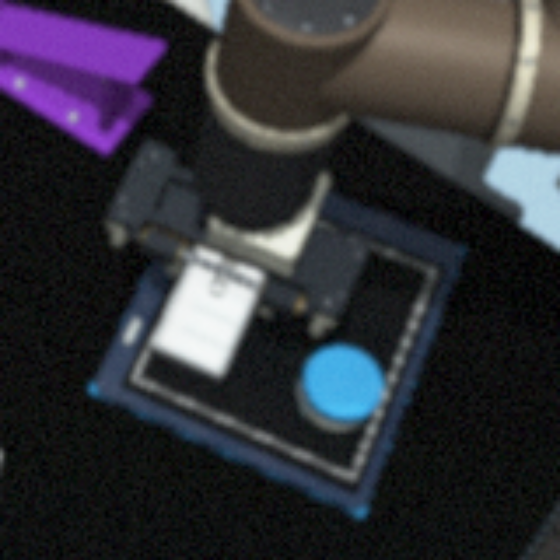

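The case is nearly level over the left half of the pad with its lid on, clear of the blue jar. I'll keep lowering.

Request:
play_rows(
  travel=[
    [0,0,0.1],
    [0,0,0.1],
    [0,0,0.1],
    [0,0,0.1],
    [0,0,0],
  ],
  twist=[0,0,0,0,0],
)

```text
t: 13.68
eef_pos: [0.5351, 0.0604, 0.0471]
ee_rot: [3.142, 0.0, 0.223]
force: [-0.8, -0.1, -2.5]
width: 0.0619
gripper_force: 12.0
```

Request:
play_rows(
  travel=[
    [0,0,0.1],
    [0,0,0.1],
    [0,0,0],
  ],
  twist=[0,0,0],
)

```text
t: 14.05
eef_pos: [0.5352, 0.0604, 0.0421]
ee_rot: [-3.142, -0.0, 0.223]
force: [0.4, -0.3, -3.3]
width: 0.0617
gripper_force: 12.0
```

Request:
play_rows(
  travel=[
    [0,0,0.08],
    [0,0,0.08],
    [0,0,0],
  ],
  twist=[0,0,0],
)

```text
t: 14.42
eef_pos: [0.5362, 0.0607, 0.04]
ee_rot: [3.141, -0.002, 0.224]
force: [-4.5, -0.2, 13.6]
width: 0.0619
gripper_force: 12.0
```

Request:
play_rows(
  travel=[
    [0,0,0.08],
    [0,0,0.04],
    [0,0,0],
  ],
  twist=[0,0,0],
)

```text
t: 14.8
eef_pos: [0.537, 0.0609, 0.0376]
ee_rot: [3.142, -0.004, 0.225]
force: [-3.8, -0.6, 16.5]
width: 0.0618
gripper_force: 12.0
```

Request:
play_rows(
  travel=[
    [0,0,-0.12],
    [0,0,0],
    [0,0,0],
    [0,0,0],
    [0,0,0],
  ],
  twist=[0,0,0,0,0],
  fingers=1,
)

```text
t: 15.42
eef_pos: [0.535, 0.0604, 0.0381]
ee_rot: [3.142, 0.0, 0.223]
force: [0.1, 0.4, 0.3]
width: 0.0874
gripper_force: 0.0
```

Request:
play_rows(
  travel=[
    [0.4,0,0],
    [0.5,0,0],
    [0.5,0,0],
    [0.5,0,0],
    [0.3,0,0],
    [0,0,0],
  ],
  twist=[0,0,0,0,0,0],
)

```text
t: 16.18
eef_pos: [0.5891, 0.0726, 0.0381]
ee_rot: [3.142, 0.0, 0.223]
force: [-0.2, 1.0, -0.5]
width: 0.0879
gripper_force: 0.0
```

```bash
python3 - <<'E'
from station import imaging,arm
import cv2,numpy as np
f=imaging.grab_frame("scene")["pixels"][:,:,::-1][170:330,340:500]; g=imaging.grab_frame("top")["pixels"][:,:,::-1][150:310,180:340]
cv2.imwrite("pics/pad2.png",np.hstack([cv2.resize(x,None,fx=2.5,fy=2.5) for x in (f,g)])); s=arm.get_state(); print(s["eef_pos"],s["force"],s["moment"])
E
```

```text
[0.58832622 0.07240012 0.03813063] [0.27581076 0.61665039 0.44499133] [-0.09537762  0.19178098  0.00409316]
```

View pics/pad2.png

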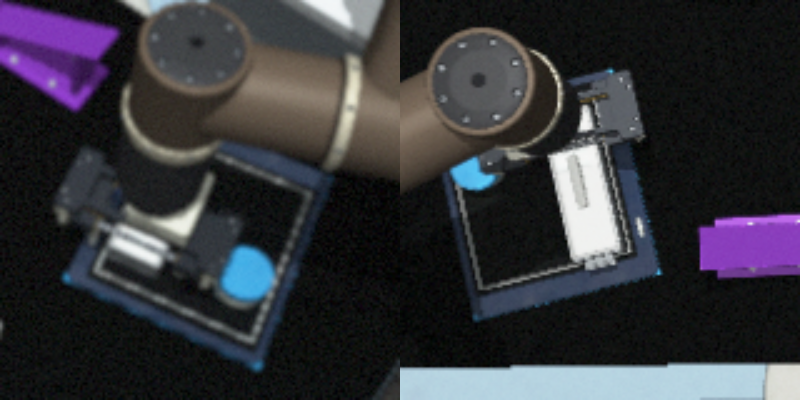

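The top view shows the case flat on the pad, lid on, tab pointing toward the robot at about (600,262). The gripper is over the plain end. Next: a light grip there, then tilt about the tab end.

Request:
play_rows(
  travel=[
    [0,0,0],
    [0,0,0],
    [0,0,0],
    [0,0,0],
    [0,0,0],
    [-0.07,0,-0.32],
    [-0.08,0,-0.32],
    [0,0,0],
  ],
  twist=[0,0,0,0,0,0,0,0],
  fingers=0,
  newtons=6,
)

```text
t: 17.27
eef_pos: [0.5853, 0.0718, 0.0553]
ee_rot: [-3.141, -0.001, 0.223]
force: [0.6, 0.3, -1.6]
width: 0.062
gripper_force: 6.0
```

Request:
play_rows(
  travel=[
    [-0.11,0,-0.31],
    [-0.11,0,-0.31],
    [-0.14,0,-0.3],
    [-0.14,0,-0.3],
    [0,0,0],
  ],
  twist=[0,0,0,0,0],
)

```text
t: 17.9
eef_pos: [0.5729, 0.069, 0.0857]
ee_rot: [-3.141, -0.001, 0.223]
force: [0.5, 0.2, -0.9]
width: 0.062
gripper_force: 6.0
```

```bash
python3 - <<'E'
from station import imaging,arm
import cv2,numpy as np
from geo import *
cams=load()
for o,z in (((258.8,252.4),.051),):
    r=least_squares(lambda p:proj(cams["top"],[[p[0],p[1],z]])[0]-o,[.5,0]).x; d=r-[.5141,.1121]; print("lid tab end pad frame",Ro.from_euler("z",-.2243).apply([*d,0]).round(3))
g=imaging.grab_frame("scene")["pixels"][:,:,::-1][170:330,340:500]; h=imaging.grab_frame("top")["pixels"][:,:,::-1][150:310,180:340]
cv2.imwrite("pics/tilt1.png",np.hstack([cv2.resize(x,None,fx=2.5,fy=2.5) for x in (g,h)])); s=arm.get_state(); print(s["eef_pos"],s["force"],s["moment"])
E
```

```text
lid tab end pad frame [-0.094 -0.056  0.   ]
[0.57316365 0.06905671 0.08513387] [ 1.77074651  0.12912283 -1.40374851] [-0.05232382 -0.19250682  0.00990861]
```

View pics/tilt1.png

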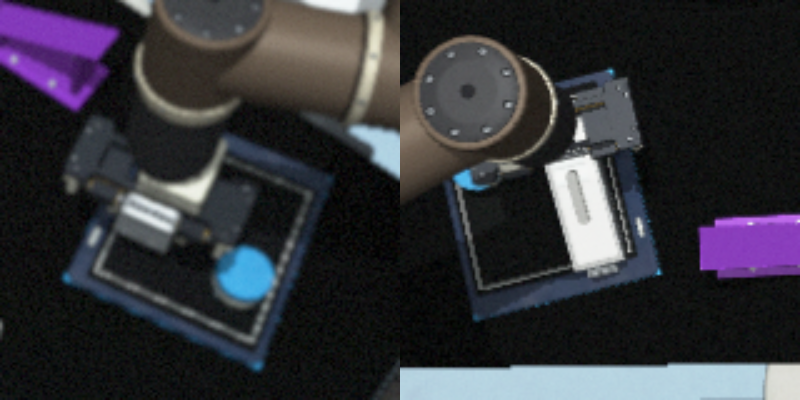

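The tab end stays on the pad while the plain end rises, and the lid is still on. I'll go on to about 45°.

Request:
play_rows(
  travel=[
    [-0.17,0,-0.28],
    [-0.17,0,-0.28],
    [-0.2,0,-0.27],
    [-0.2,0,-0.26],
    [-0.22,0,-0.24],
    [-0.23,0,-0.24],
    [-0.25,0,-0.22],
    [-0.25,0,-0.21],
  ],
  twist=[0,0,0,0,0,0,0,0],
)

```text
t: 19.0
eef_pos: [0.5316, 0.0596, 0.1354]
ee_rot: [-3.142, -0.001, 0.223]
force: [2.1, -0.1, -0.6]
width: 0.0622
gripper_force: 6.0
```

Request:
play_rows(
  travel=[
    [-0.13,0,-0.1],
    [-0.13,0,-0.1],
    [0,0,0],
    [0,0,0],
    [0,0,0],
    [0,0,0],
    [0,0,0],
    [0,0,0],
  ],
  twist=[0,0,0,0,0,0,0,0],
)

```text
t: 20.0
eef_pos: [0.5259, 0.0583, 0.1401]
ee_rot: [-3.142, -0.001, 0.223]
force: [3.8, 1.4, 4.7]
width: 0.0618
gripper_force: 6.0
```

Request:
play_rows(
  travel=[
    [0,0,0],
    [0,0,0],
    [0,0,0],
    [0,0,0],
    [0,0,0],
    [0,0,0],
    [0,0,0],
    [0,0,0],
  ],
  twist=[0,0,0,0,0,0,0,0],
)

```text
t: 21.0
eef_pos: [0.5258, 0.0583, 0.1401]
ee_rot: [-3.142, -0.001, 0.223]
force: [4.6, 1.0, 5.6]
width: 0.0621
gripper_force: 6.0
```

Request:
play_rows(
  travel=[
    [0,0,0],
    [0,0,0],
    [0,0,0],
    [0,0,0],
    [0,0,0],
    [0,0,0],
    [0,0,0],
    [0,0,0],
  ],
  twist=[0,0,0,0,0,0,0,0],
)

```text
t: 22.0
eef_pos: [0.5258, 0.0583, 0.1401]
ee_rot: [-3.142, -0.001, 0.223]
force: [5.1, 0.4, 5.8]
width: 0.0621
gripper_force: 6.0
```

```bash
python3 - <<'E'
from station import imaging,models
import cv2,numpy as np
for c in("scene","top"):
    f=imaging.grab_frame(c); cv2.imwrite(f"pics/tilt2{c}.png",f["pixels"][:,:,::-1])
    for n in ("vial_case","case_lid","vial0","squat_jar"): print(c,n,[(round(d["confidence"],2),np.round(d["extent"]).tolist()) for d in models.boxes_of(n,c)])
E
```

```text
scene vial_case [(0.82, [404.0, 236.0, 26.0, 21.0])]
scene case_lid []
scene vial0 []
scene squat_jar [(0.81, [436.0, 280.0, 25.0, 28.0])]
top vial_case [(0.52, [265.0, 242.0, 9.0, 23.0])]
top case_lid [(0.64, [256.0, 242.0, 30.0, 54.0])]
top vial0 []
top squat_jar []
```

Request:
play_rows(
  travel=[
    [0.26,0,0.2],
    [0.25,0,0.21],
    [0.25,0,0.22],
    [0.23,0,0.24],
    [0.22,0,0.24],
    [0.2,0,0.26],
    [0.2,0,0.27],
    [0.17,0,0.28],
  ],
  twist=[0,0,0,0,0,0,0,0],
)

```text
t: 23.5
eef_pos: [0.5689, 0.068, 0.0913]
ee_rot: [3.142, 0.0, 0.223]
force: [-1.5, -1.1, -1.2]
width: 0.0619
gripper_force: 6.0
```

Request:
play_rows(
  travel=[
    [0.17,0,0.28],
    [0.14,0,0.3],
    [0.14,0,0.3],
    [0.11,0,0.31],
    [0.11,0,0.31],
    [0.08,0,0.32],
    [0.05,0,0.2],
    [0,0,0],
  ],
  twist=[0,0,0,0,0,0,0,0],
)

```text
t: 24.5
eef_pos: [0.5884, 0.0725, 0.0411]
ee_rot: [3.142, -0.0, 0.223]
force: [-0.7, -0.4, -1.4]
width: 0.0621
gripper_force: 6.0
```

Request:
play_rows(
  travel=[
    [0,0,0.08],
    [0,0,0.05],
    [0,0,0],
  ],
  twist=[0,0,0],
)

```text
t: 24.88
eef_pos: [0.5891, 0.0727, 0.0393]
ee_rot: [-3.142, -0.002, 0.224]
force: [-1.6, -0.3, 6.5]
width: 0.0623
gripper_force: 6.0
```

Request:
play_rows(
  travel=[
    [0,0,0],
    [0,0,0],
    [0,0,0],
    [0,0,0],
    [0,0,-0.5],
    [0,0,-1],
    [0,0,-1],
    [0,0,-1],
  ],
  twist=[0,0,0,0,0,0,0,0],
  fingers=1,
)

```text
t: 25.88
eef_pos: [0.5884, 0.0725, 0.1273]
ee_rot: [-3.142, -0.001, 0.223]
force: [0.8, 0.4, -0.2]
width: 0.088
gripper_force: 0.0
```

Request:
play_rows(
  travel=[
    [0,0.5,-1],
    [0,1,-1],
    [0,1,0],
    [0,1,0],
    [0,1,0],
    [0,1,0],
    [0,1,0],
    [0,1,0],
  ],
  twist=[0,0,0,0,0,0,0,0],
)

```text
t: 26.88
eef_pos: [0.6299, -0.1112, 0.1766]
ee_rot: [3.141, -0.001, 0.223]
force: [-0.1, 1.3, 0.5]
width: 0.0877
gripper_force: 0.0
```

```bash
python3 - <<'E'
from station import imaging,models,arm
import cv2,numpy as np
o=[]
for c,(x,y) in (("scene",(340,180)),("top",(190,170))):
    f=imaging.grab_frame(c); cv2.imwrite(f"pics/rel{c}.png",f["pixels"][:,:,::-1])
    o.append(cv2.resize(f["pixels"][y:y+100,x:x+100,::-1],None,fx=4,fy=4,interpolation=cv2.INTER_CUBIC))
    for n in ("vial_case","case_lid","vial0","squat_jar"): print(c,n,[(round(d["confidence"],2),np.round(d["extent"]).tolist()) for d in models.boxes_of(n,c)])
cv2.imwrite("pics/rel.png",np.hstack(o))
E
```

```text
scene vial_case [(0.68, [393.0, 272.0, 25.0, 13.0])]
scene case_lid [(0.59, [404.0, 247.0, 42.0, 56.0])]
scene vial0 []
scene squat_jar [(0.85, [435.0, 281.0, 28.0, 29.0])]
top vial_case [(0.53, [264.0, 225.0, 14.0, 62.0])]
top case_lid [(0.58, [251.0, 225.0, 31.0, 60.0]), (0.52, [261.0, 254.0, 6.0, 3.0])]
top vial0 []
top squat_jar []
```

View pics/rel.png

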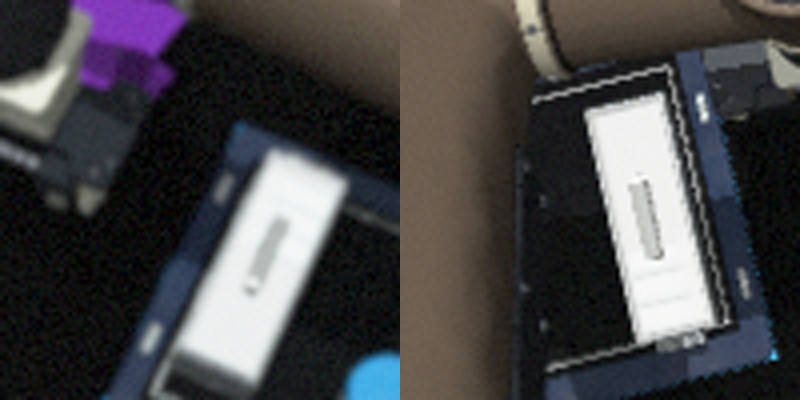

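The case stands level on the pad with its lid seated, the jar is untouched, and faint vial lines now show at the tab end around (650,270–305). Next I'll compare the brightness profile along the lid with the first picture and get the lid pose.

```bash
python3 - <<'E'
from geo import *
cams=load(); cam=cams["top"]
obs=np.array([(588,110),(663,95),(717,325),(637,342)],float)-[400,0]; obs=obs/4+[190,170]-.4
L=np.array([[-.09,.0305,.051],[-.09,-.0305,.051],[.09,-.0305,.051],[.09,.0305,.051]])
# case x -> tab (-world x): yaw~.224+pi ; left in image=+y world= -case y
L[:,1]*=-1
T=lambda p,L:Ro.from_euler("z",p[2]).apply(L)+[p[0],p[1],0]
r=least_squares(lambda p:(proj(cam,T(p,L))-obs).ravel(),[.52,.06,3.36]); print("lid",r.x.round(4),r.fun.round(1))
p=r.x; xs=np.arange(-.084,.085,.004)
def prof(img,pts):
    g=cv2.cvtColor(cv2.imread(img),cv2.COLOR_BGR2GRAY).astype(np.float32)
    q=proj(cam,pts).astype(np.float32); return cv2.remap(g,q[:,0].reshape(len(xs),-1),q[:,1].reshape(len(xs),-1),1).mean(1).round().astype(int)
ys=np.r_[np.linspace(-.022,-.01,5),np.linspace(.01,.022,5)]
P=np.array([[x,y,.051] for x in xs for y in ys])
print("now ",prof("pics/reltop.png",T(p,P)))
rr=np.load("rest.npy")
F=Ro.from_euler("y",-np.radians(28)).apply(P-[.005,-rr[3],.012])+[0,0,.075]
print("then",prof("pics/top0.png",T(rr,F)))
c=np.array([.5141,.1121]);print("pad frame",Ro.from_euler("z",-.2243).apply([*(p[:2]-c),0]))
E
```

```text
lid [0.5202 0.0557 3.358 ] [-0.4  0.2  0.5 -0.7 -0.1  0.   0.   0.5]
now  [220 240 240 240 240 241 240 240 241 241 240 241 241 240 237 235 236 235
 235 235 237 235 236 236 236 235 237 241 243 246 244 239 242 245 246 245
 241 238 245 246 246 243 226]
then [216 236 238 241 245 246 246 245 242 243 245 244 244 241 241 245 245 245
 244 242 237 239 240 240 240 239 238 239 240 239 239 239 239 239 239 239
 239 239 239 240 240 240 236]
pad frame [-0.0066093  -0.05633543  0.        ]
```

Three bright peaks lie at x ≈ 30, 53 and 75 mm, so all three vials are past the step. Now the lid handle.

Request:
play_rows(
  travel=[
    [-0.35,-0.94,0],
    [-0.35,-0.94,0],
    [-0.35,-0.94,0],
    [-0.35,-0.94,0],
    [-0.35,-0.94,0],
    [-0.35,-0.94,0],
    [-0.35,-0.94,0],
    [-0.36,-0.9,0],
  ],
  twist=[0,0,0,0,0,0,0,0],
  fingers=0.6,
)

```text
t: 28.38
eef_pos: [0.5193, 0.0574, 0.1758]
ee_rot: [-3.142, -0.0, 0.224]
force: [1.5, 0.2, -0.5]
width: 0.0527
gripper_force: 0.0
```

Request:
play_rows(
  travel=[
    [0,0,0],
    [0,0,0.6],
    [0,0,0.8],
    [0,0,0.8],
    [0,0,0.8],
    [0,0,0.6],
    [0,0,0.3],
    [0,0,0],
  ],
  twist=[0,0,0,0,0,0,0,0],
)

```text
t: 29.38
eef_pos: [0.5197, 0.0561, 0.0775]
ee_rot: [3.141, 0.001, 0.223]
force: [0.3, -0.7, 0.7]
width: 0.0524
gripper_force: 0.0
```

Request:
play_rows(
  travel=[
    [0,0,0.06],
    [0,0,0],
    [0,0,0],
    [0,0,0],
    [0,0,0],
    [0,0,0],
    [0,0,0],
  ],
  twist=[0,0,0,0,0,0,0],
  fingers=0,
  newtons=8,
)

```text
t: 30.25
eef_pos: [0.52, 0.0565, 0.0768]
ee_rot: [-3.142, -0.0, 0.223]
force: [-0.7, 0.9, 2.9]
width: 0.012
gripper_force: 8.0
```

Request:
play_rows(
  travel=[
    [0,0,-0.2],
    [0,0,-0.3],
    [0,0,-0.4],
    [0,0,-0.8],
    [0,0,-1],
    [0,0,-1],
    [0,0,-1],
    [0,0,-1],
  ],
  twist=[0,0,0,0,0,0,0,0],
)

```text
t: 31.25
eef_pos: [0.5196, 0.0563, 0.2206]
ee_rot: [-3.141, -0.0, 0.223]
force: [0.3, -0.2, -0.6]
width: 0.0118
gripper_force: 8.0
```

Request:
play_rows(
  travel=[
    [0,0,-0.5],
    [0,0,0],
    [0,0,0],
    [0,0,0],
    [0,0,0],
    [0,0,0],
    [0,0,0],
    [0,0,0],
  ],
  twist=[0.5,1,1,1,1,1,1,1],
)

```text
t: 32.25
eef_pos: [0.5196, 0.0563, 0.2322]
ee_rot: [-3.141, 0.0, -0.907]
force: [0.2, 0.1, -1.1]
width: 0.0118
gripper_force: 8.0
```

Request:
play_rows(
  travel=[
    [0,0,0],
    [0,0,0],
    [0,0,0],
    [0,0,0],
    [0,0,0],
    [0.5,-0.1,0],
    [1,-0.16,0],
    [1,-0.16,0],
  ],
  twist=[1,1,1,1,0.4,0,0,0],
)

```text
t: 33.25
eef_pos: [0.5309, -0.0071, 0.232]
ee_rot: [-3.141, 0.0, -1.56]
force: [0.9, -0.5, -0.7]
width: 0.0121
gripper_force: 8.0
```

Request:
play_rows(
  travel=[
    [1,-0.16,0],
    [1,-0.16,0],
    [1,-0.16,0],
    [1,-0.16,0],
    [1,-0.16,0],
    [1,-0.16,0],
    [1,-0.16,0],
    [1,-0.16,0],
  ],
  twist=[0,0,0,0,0,0,0,0],
)

```text
t: 34.25
eef_pos: [0.5644, -0.2073, 0.2319]
ee_rot: [3.142, -0.0, -1.561]
force: [0.4, -0.1, -0.4]
width: 0.0118
gripper_force: 8.0
```

Request:
play_rows(
  travel=[
    [1,-0.16,0],
    [1,-0.16,0],
    [1,-0.16,0],
    [1,-0.16,0],
    [0.8,-0.16,0],
    [0.5,-0.1,0],
    [0,0,0],
  ],
  twist=[0,0,0,0,0,0,0],
)

```text
t: 35.12
eef_pos: [0.5882, -0.3387, 0.2312]
ee_rot: [3.141, 0.0, -1.563]
force: [-0.7, -0.0, -0.8]
width: 0.012
gripper_force: 8.0
```

Request:
play_rows(
  travel=[
    [0,0,0.6],
    [0,0,0.8],
    [0,0,0.8],
    [0,0,0.6],
    [0,0,0.2],
    [0,0,0.2],
    [0,0,0.2],
    [0,0,0],
  ],
  twist=[0,0,0,0,0,0,0,0],
  newtons=4,
)

```text
t: 36.12
eef_pos: [0.5884, -0.338, 0.1465]
ee_rot: [-3.141, 0.0, -1.562]
force: [0.2, -0.5, -0.9]
width: 0.0119
gripper_force: 4.0
```

Request:
play_rows(
  travel=[
    [0,0,0.2],
    [0,0,0.2],
    [0,0,0.2],
    [0,0,0.2],
    [0,0,0.2],
    [0,0,0],
  ],
  twist=[0,0,0,0,0,0],
)

```text
t: 36.88
eef_pos: [0.5881, -0.3379, 0.1209]
ee_rot: [3.141, 0.0, -1.562]
force: [-0.0, 0.4, -0.4]
width: 0.0122
gripper_force: 4.0
```

Request:
play_rows(
  travel=[
    [0,0,0.12],
    [0,0,0.12],
    [0,0,0.12],
    [0,0,0],
  ],
  twist=[0,0,0,0],
)

```text
t: 37.38
eef_pos: [0.5884, -0.3381, 0.1125]
ee_rot: [3.142, -0.0, -1.562]
force: [0.2, -0.3, 0.1]
width: 0.0118
gripper_force: 4.0
```

Request:
play_rows(
  travel=[
    [0,0,0.1],
    [0,0,0],
  ],
  twist=[0,0],
)

```text
t: 37.62
eef_pos: [0.5885, -0.3383, 0.1107]
ee_rot: [-3.141, -0.001, -1.562]
force: [-1.5, -0.8, 3.8]
width: 0.0118
gripper_force: 4.0
```

Request:
play_rows(
  travel=[
    [0,0,0.06],
    [0,0,0],
    [0,0,0],
  ],
  twist=[0,0,0],
)

```text
t: 38.0
eef_pos: [0.5885, -0.3384, 0.1093]
ee_rot: [-3.141, -0.001, -1.562]
force: [-1.7, -0.8, 5.6]
width: 0.0118
gripper_force: 4.0
```

```bash
python3 - <<'E'
from station import imaging,models,arm
import cv2,numpy as np
print(arm.get_state()["force"])
for c in("scene","top"):
    f=imaging.grab_frame(c); cv2.imwrite(f"pics/lay{c}.png",f["pixels"][:,:,::-1])
    for n in ("case_lid","rest_face"): print(c,n,[(round(d["confidence"],2),np.round(d["extent"]).tolist()) for d in models.boxes_of(n,c)])
E
```

```text
[-1.70198674 -0.79031909  5.64168528]
scene case_lid [(0.95, [296.0, 185.0, 39.0, 20.0]), (0.57, [403.0, 250.0, 41.0, 63.0])]
scene rest_face [(0.87, [361.0, 184.0, 53.0, 17.0]), (0.85, [232.0, 133.0, 40.0, 19.0])]
top case_lid [(0.75, [380.0, 201.0, 54.0, 21.0])]
top rest_face [(0.95, [477.0, 205.0, 53.0, 18.0]), (0.59, [338.0, 249.0, 41.0, 24.0]), (0.54, [409.0, 204.0, 4.0, 8.0])]
```

The contact height matches the lid lying flat, so I'll release it and draw back.

Request:
play_rows(
  travel=[
    [0,0,-0.05],
    [0,0,0],
    [0,0,0],
    [0,0,-0.3],
    [0,0,-0.6],
    [0,0,-1],
    [0,0,-1],
    [0,0,-1],
  ],
  twist=[0,0,0,0,0,0,0,0],
  fingers=0.5,
)

```text
t: 39.3
eef_pos: [0.5886, -0.3381, 0.2096]
ee_rot: [-3.14, -0.001, -1.562]
force: [0.5, 0.1, -0.2]
width: 0.0437
gripper_force: 0.0
```

Request:
play_rows(
  travel=[
    [0.5,0,-1],
    [1,0,-0.5],
    [1,0,0],
    [1,0,0],
    [1,0,0],
    [1,0,0],
    [1,0,0],
    [1,0,0],
  ],
  twist=[0,0,0,0,0,0,0,0],
)

```text
t: 40.3
eef_pos: [0.5896, -0.5268, 0.2439]
ee_rot: [3.141, 0.001, -1.562]
force: [-0.8, -0.2, 0.1]
width: 0.0438
gripper_force: 0.0
```

```bash
cat >lidfit.py <<'E'
from station import imaging,models
from geo import *
cams=load(); rr=np.load("rest.npy")
L=np.array([[s*.09,u*.0305,.009] for s,u in((1,-1),(-1,-1),(-1,1),(1,1))])
def face(q): return Ro.from_euler("z",rr[2]).apply(Ro.from_euler("y",-np.radians(28)).apply(q)+[0,0,.075])+[rr[0],rr[1],0]
O={}
for c in("scene","top"):
    f=imaging.grab_frame(c); cv2.imwrite(f"pics/end{c}.png",f["pixels"][:,:,::-1])
    pr=proj(cams[c],face(L+[-.005,0,0])); cen=pr.mean(0)
    ds=models.silhouettes("case_lid",c)
    ds=[d for d in ds if np.hypot(d["extent"][0]-cen[0],d["extent"][1]-cen[1])<25]
    if not ds: print(c,"none"); continue
    m=ds[0]["pixels"].astype(np.uint8); (x,w,a)=cv2.minAreaRect(cv2.findNonZero(m))
    q=cv2.approxPolyDP(cv2.convexHull(cv2.findNonZero(m)),4,True)[:,0]
    print(c,round(ds[0]["confidence"],2),"centre",np.round(x,1),"size",np.round(w,1),round(a,1),"pred centre",cen.round(1),"pred corners",pr.round().tolist(),"seen",q.tolist())
    for n in("squat_jar","tall_jar","big_bottle"): print(n,[(round(d["confidence"],2),np.round(d["extent"]).tolist()) for d in models.boxes_of(n,c)[:1]])
E
python3 lidfit.py
```

```text
scene 0.83 centre [290.9 183.3] size [46.2 17.7] 18.4 pred centre [288.6 181.8] pred corners [[300.0, 194.0], [264.0, 182.0], [277.0, 170.0], [314.0, 181.0]] seen [[315, 184], [301, 196], [267, 182], [281, 172]]
squat_jar [(0.7, [434.0, 281.0, 24.0, 23.0])]
tall_jar [(0.65, [314.0, 165.0, 19.0, 19.0])]
big_bottle [(0.64, [262.0, 230.0, 33.0, 42.0])]
top none
```

Request:
play_rows(
  travel=[
    [1,0.6,0],
    [1,0.6,0],
    [1,0.6,0],
    [1,0.6,0],
    [0,0.6,0],
    [0,0.6,0],
    [0,0.6,0],
    [0,0,0],
  ],
  twist=[0,0,0,0,0,0,0,0],
)

```text
t: 41.65
eef_pos: [0.485, -0.6263, 0.2459]
ee_rot: [-3.141, -0.001, -1.562]
force: [-0.3, 0.7, 0.1]
width: 0.044
gripper_force: 0.0
```

```bash
cat >>lidfit.py <<'E'
# refine: fit lid pose (face x,y, yaw, pitch) to bright-region quads
def quad(c,img):
    g=cv2.cvtColor(cv2.imread(img),cv2.COLOR_BGR2GRAY); cen=proj(cams[c],face(L+[-.005,0,0])).mean(0)
    m=np.zeros_like(g); x,y=cen.astype(int); s=cv2.getRectSubPix(g,(1,1),tuple(map(float,cen)))[0,0]
    b=(g>170).astype(np.uint8); n,lab=cv2.connectedComponents(b); m=(lab==np.bincount(lab[y-6:y+6,x-12:x+12].ravel()[lab[y-6:y+6,x-12:x+12].ravel()>0]).argmax()).astype(np.uint8)
    print(c,"area",m.sum(),"box",cv2.boundingRect(m),"pred box",cv2.boundingRect(proj(cams[c],face(L+[-.005,0,0])).astype(np.float32)), "poly",cv2.approxPolyDP(cv2.convexHull(cv2.findNonZero(m)),3,True)[:,0].tolist(), "pred",proj(cams[c],face(L+[-.005,0,0])).round().tolist())
for c in("scene","top"): quad(c,f"pics/end{c}.png")
E
python3 lidfit.py
```

```text
scene 0.74 centre [291.4 183.6] size [44.9 17.4] 18.4 pred centre [288.6 181.8] pred corners [[300.0, 194.0], [264.0, 182.0], [277.0, 170.0], [314.0, 181.0]] seen [[315, 184], [301, 196], [268, 183], [281, 172]]
squat_jar [(0.58, [435.0, 279.0, 24.0, 26.0])]
tall_jar [(0.51, [315.0, 166.0, 16.0, 20.0])]
big_bottle [(0.43, [422.0, 263.0, 105.0, 102.0])]
top 0.7 centre [380.5 197.9] size [51.5 21. ] 1.4 pred centre [384.4 198.2] pred corners [[358.0, 187.0], [410.0, 189.0], [411.0, 209.0], [359.0, 208.0]] seen [[406, 207], [358, 206], [355, 187], [403, 188]]
squat_jar [(0.9, [209.0, 216.0, 27.0, 24.0])]
tall_jar [(0.52, [212.0, 215.0, 26.0, 20.0])]
big_bottle [(0.75, [372.0, 146.0, 31.0, 30.0])]
scene area 638 box (265, 172, 50, 24) pred box (263, 169, 51, 26) poly [[314, 185], [301, 195], [265, 179], [280, 172]] pred [[300.0, 194.0], [264.0, 182.0], [277.0, 170.0], [314.0, 181.0]]
top area 1067 box (355, 187, 55, 21) pred box (358, 186, 53, 23) poly [[409, 207], [356, 206], [355, 187], [405, 189]] pred [[358.0, 187.0], [410.0, 189.0], [411.0, 209.0], [359.0, 208.0]]
```

```bash
python3 - <<'E'
from geo import *
cams=load(); rr=np.load("rest.npy")
L=np.array([[s*.09,u*.0305,.009] for s,u in((1,-1),(-1,-1),(-1,1),(1,1))])
def face(q): return Ro.from_euler("z",rr[2]).apply(Ro.from_euler("y",-np.radians(28)).apply(q)+[0,0,.075])+[rr[0],rr[1],0]
sc=np.array([[301,196],[267,182],[280,171.5],[314.5,184]]); tp=np.array([[355,187],[404.5,188],[407.5,207.5],[357,206.5]])
M=lambda p:face(Ro.from_euler("yz",[p[4],p[3]]).apply(L)+p[:3])
r=least_squares(lambda p:np.r_[(proj(cams["scene"],M(p))-sc).ravel(),(proj(cams["top"],M(p))-tp).ravel()],[0,0,0,0,0])
print("x y z yaw pitch",r.x.round(4),r.fun.round(1))
E
```

```text
x y z yaw pitch [ 0.0052 -0.0022 -0.0025 -0.0123 -0.0186] [ 0.7  0.1 -0.9  1.7 -1.   0.   0.7 -1.4  0.3 -1.5  1.7  0.7 -0.7  1.2
 -1.2  0.2]
```

The lid lies flat and lengthwise, with its centre 5 mm up the slope from the middle. I'll hand the job in.

```bash
python3 -c "
from station import arm
print(arm.job_done())"
```

```text
the job is handed in; nothing more can be done
None
```

The job is handed in, with no verdict returned: my last images put the closed case level on the pad with all three vials at the tab end, then the lid flat, handle up, on the sloping rest, and the jars and bottle appear not to have moved.

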